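# Hang the chip-guard door and swing it shut behind its gravity catch

### The arm

A 6-joint arm with a two-finger parallel gripper is mounted at the origin on the work surface. World frame = base frame: x ahead of the robot, y to its left, z up, the work surface at z = 0. Lengths are in mm, angles in rad, forces in N, time in s.
With the tool pointing down it reaches from about 275 to 1000 mm from the base axis. Payload 8.4 kg.
Tool frame: the origin (TCP) lies at the very end of the fingers, on their centre line; the grasp point (between the pads) lies 19 mm behind it (r.tcp_to_grasp is the distance from the TCP to the grasp point, in mm); z points along the fingers, y is the line along which they close (so a half turn about z gives the same grasp; the last joint's range is limited). The gripper opens to 85 mm and grips with 20 to 120 N. Pads are 22 mm wide; open, the fingers measure 114 mm over their backs; the gripper's body (76 mm by 85 mm) begins 54 mm behind the grasp point. The pads swing forward as they close: fully open they stand 13 mm farther back than shut.
Start: joints at [1.298, 0.353, 1.633, -0, 1.155, -0.002], TCP at [167.187, 602.226, 231.281] pointing down, gripper open.
Joint ranges: [-2.63, 2.63], [-0.92, 2.1], [0.06, 2.66], [-1.3, 4.44], [0, 2.69], [-3.02, 3.02]. Speed limits (rad/s): [2.22, 2.22, 2.79, 3.14, 3.14, 3.14].

### API

Orientations are given as [roll, pitch, yaw] about the fixed x, y, z axes, in that order (R = Rz(yaw) Ry(pitch) Rx(roll)).
In Python, from rig import r gives the robot as it stands. The module is installed in compiled form; this text tells all that it offers.
- The arm moves only by the tool play_rows, never from a script. Its argument "rows" is a list of rows, each an object with "dp": the shift along the tool's x, y, z in units of 40 mm (1.0 is 40 mm), a list of three; "turn": the turn, a rotation vector about the tool's x, y, z in units of 6 degrees (1.0 is 6 degrees), a list of three; "fingers": the closure, from 0 (fully open) to 1 (shut). In form: [{"dp": [tx, ty, tz], "turn": [wx, wy, wz], "fingers": fingers}, ...]. A call has 1 to 5 rows; each row shifts and turns the commanded pose from where the row before left it, along the tool's axes as they then stand; what a row does not reach is not made up. A row lasts 1/12 s, in which the tool goes at most 41.7 mm and 7.16 degrees, less where a joint would pass 70% of its speed; a pose out of reach is approached as far as the arm can. A call is refused whole if a number of a shift passes 1 or a number of a turn 1, either way. A call with a gripper value outside its range is refused whole. The fingers move at their own pace and stop on an object; "force" is the grip in N (left out, the last holds). Time passes only in rows, so rows that do not move let the fingers close. It gives the time, the measured TCP pose, the force, the opening and the grip force at its end, in the units of the state.
- r.sense(): the state, without advancing time (a new reading comes with each control period).
- r.grab_frame(name): name is "scene" or "top" or "wrist"; returns a dict with "pixels" (400x640x3 uint8, red, green, blue), "fx", "fy", "cx", "cy" (pixels), "pose" (4x4, takes a point from camera to world coordinates). Camera axes: x right, y down, z forward; pixel columns grow to the right and rows downward; lengths in mm; the calibration is good to about 2 mm. A picture is of the moment at which its call begins. There is no depth.
- r.sign_off(): hands the job in; it is judged then, once.
The state is a dict: "clock": time; "qpos": joint angles; "qvel": joint speeds; "joint_efforts": joint torques, N m; "eef_pos": TCP position; "tcp_rot": TCP orientation; "contact_force": force on the tool from outside, world axes, zero at the start; "wrist_torque": the same for the moment, N m; "opening": opening from 0.0 (shut) to 1.0 (fully open); "grasp_force": force on a finger pad.
Only numpy, scipy, OpenCV 4.12 (cv2) and the standard library are available. Lean on these libraries where they do the work, as an engineer would, in place of code of your own. Each camera call takes 0.05 s, during which the arm holds its last target. There are 200 camera calls.

### The job

Take the loose guard door out of its wooden stand and lower it onto the drilling station's hinge so that both knuckles sit fully down on their pintle pins, with the door standing open towards the robot. Then swing it shut so that its own top edge lifts the hinged gravity catch and the catch drops behind it, leaving the door latched and hanging free. Do not touch the catch with the robot, and leave the other things on the bench where they are.

Things in the scene. Friction and masses are not known exactly. Their poses are not given: they have to be found in the camera images.
- door_center (a point): Centre of the loose guard door: upright aluminium-framed grey panel 150 mm wide (its y), 130 tall (z), 12 thick (x; inner sheet 4), about 0.4 kg, standing in the stand. Top edge 65 mm above this point, underside 65 below. Its 22 mm tall top rail is the place to grip, across the thickness. Two knuckles stand out of its +y end, their axis 89 mm along +y; the free end is 75 mm along -y.
- knuckle_low (a point): On the door: centre of the bore of the lower knuckle (upright steel tube, outer diameter 19 mm, bore 11 mm, 14 mm tall), at its underside, 12 mm above the door's underside. Door axes.
- knuckle_high (a point): On the door: the same point of the upper knuckle, an equal tube 90 mm above the lower one. Door axes.
- door_free_end (a point): On the door: middle of its free (unhinged) end, half-way up, 164 mm from the hinge axis. Door axes.
- door: Same door, origin at the centre of its underside.
- stand: Fixed plywood stand with a straight slot along its y, in which the door stands upright: 75 mm (x) by 130 mm (y), 49 mm tall; slot 15 mm wide, floor 10 mm above the bench. Origin: centre of its underside; axes parallel to the standing door's. Lift the door straight up 45 mm or more to clear it.
- frame: Fixed drilling station: dark iron plate 250 mm (x) by 270 (y) by 15, origin at the centre of its underside; -x is its front, towards the robot. Front left (+y): grey hinge post (26 by 22 mm, centre x -30, y 122, top 165) with two pins. Front right: latch post (30 by 20 mm, centre x -20, y -102, top 200). Behind (x 0 to 110): blue vice, up to 71 mm high.
- shut_place (a point): On the frame: where the door's centre lies when hung and shut (frame x -30, y 0, z 95 mm: door underside 30 mm, top edge 160 mm above the bench), door axes then parallel to the frame's, knuckles at +y. The door opens towards frame -x; opened by angle a, its yaw is the frame's minus a. A fixed stop on the latch post, z 60 to 120 mm, meets the back (+x) face of the free end there.
- pin_low (a point): On the frame: foot of the lower pintle pin, centre of the shoulder where the lower knuckle rests (frame x -30, y 89, z 42 mm). Upright pin, 8 mm diameter, 22 mm tall: straight for 12 mm, then tapering to a 3 mm tip. Frame axes.
- pin_high (a point): On the frame: foot of the upper, equal pin, 90 mm above the lower (z 132). Its bracket (10 mm thick, 18 wide, from the post to 9 mm past the axis) overhangs the lower pin: bring the door in sideways with its knuckle undersides 25 to 40 mm above the shoulders, then lower it. The hung door turns easily and stays about where it is left; its free end may sag 6 mm.
- catch (a joint): Gravity catch beside the latch post, angle in rad: 0 hanging on its lower limit, up to 0.9 as the tip rises. Free-swinging steel blade 60 mm long, 22 wide, 8 thick, 70 g, pivoting at frame x -93, y -62, z 185 mm, sloping down 37 degrees towards +x. A door swung shut lifts it about 0.3 rad with its top edge; it then drops at the -x face of the door's free end and bars it from opening.
- catch_tip (a point): Middle of the catch's tip; at rest at frame x -45, y -62, z 149 mm, 11 mm below the top edge of the shut door, whose -x face is then some 7 mm beyond it.
- oil_can: Closed grey oil can, 52 mm across, 120 mm tall: bystander, leave alone. Origin: centre of its underside.
- chip_brush: Chip brush lying, 190 mm: bystander, leave alone. Origin: centre of its underside.
- t_key: T-shaped steel key lying, 90 by 70 mm: bystander, leave alone. Origin: centre of its underside.
- bit_index: Dark block of drill bits, 60 by 110 mm, about 83 mm tall: bystander, leave alone. Origin: centre of its underside.
- offcut: Steel flat offcut, 120 by 35 by 10 mm: bystander, leave alone. Origin: centre of its underside.
- swarf_tray: Open steel tray, 140 by 100 by 35 mm: bystander, leave alone. Origin: centre of its underside.
- hammer: Hammer lying, 260 mm: bystander, leave alone. Origin: centre of its underside.
- bar_stub: Upright steel bar stub, 36 mm across, 60 mm tall: bystander, leave alone. Origin: centre of its underside.

How it is judged (in metres and radians):
On the way, in this order (a step that is already met when the one before it is completed fails the run):
1. both knuckles sit fully down on their pins (within 4 mm) with the door open by more than 0.3 rad (horizontal distance between knuckle_low and pin_low below 0.004 m and horizontal distance between knuckle_high and pin_high below 0.004 m and z of knuckle_low in the frame of pin_low between -0.004 and 0.004 m and z of knuckle_high in the frame of pin_high below 0.004 m and angle between the y axis of door_center and the y axis of frame, either way round above 0.3 rad and angle between door_center's own z axis and vertical below 0.1 rad), for 0.2 s.
2. the hung door's own edge lifts the catch (horizontal distance between knuckle_low and pin_low below 0.004 m and horizontal distance between knuckle_high and pin_high below 0.004 m and z of knuckle_low in the frame of pin_low between -0.004 and 0.004 m and z of knuckle_high in the frame of pin_high below 0.004 m and value of joint catch above 0.15 rad and contact force between door and catch above 0.02 N).
At the end, for the whole second after the job is handed in: Both knuckles sit on their pins within 4 mm sideways and in height; the upright door is shut, its free end between catch and stop (within about 12 mm of the stop); the catch has dropped in front of it to within 0.06 rad of its lower limit; all at rest, nothing held (horizontal distance between knuckle_low and pin_low below 0.004 m and horizontal distance between knuckle_high and pin_high below 0.004 m and z of knuckle_low in the frame of pin_low between -0.004 and 0.004 m and z of knuckle_high in the frame of pin_high below 0.004 m and value of joint catch below 0.06 rad and angle between the y axis of door_center and the y axis of frame, either way round below 0.09 rad and x of door_free_end in the frame of frame between -0.042 and -0.022 m and y of door_free_end in the frame of frame below -0.05 m and angle between door_center's own z axis and vertical below 0.1 rad and linear speed of door below 0.02 m/s and velocity of joint catch below 0.1 rad/s); the robot touches nothing.
It fails at once if the robot touches the catch (contact force between any of the arm, the fingers and catch above 0.5 N).
It fails at once if a bystander is shifted by more than 30 mm (distance of any of oil_can, chip_brush, t_key, bit_index, offcut, swarf_tray, hammer, bar_stub from where it was at the start of the episode above 0.03 m).
It also fails if it takes over 61 s, if anything falls off the work surface, if the arm or the gripper's body presses on something with over 40 N, if the wrist force passes 120 N, or if a joint passes its speed limit or range.

## Working session

There is one attempt and no reset: what is moved stays moved. The work goes in short steps, Python scripts to look and compute and a tool call to move; the robot and the scene stay as the last step left them, time stands still between calls to the robot, and variables do not carry over. Pictures are saved under pics/ and viewed, at most 10 in all, crops included, and the job is handed in when it is done.

Besides the shell and the picture viewer there is one more tool, called after "Emit:" as name(argument=value, ...), one argument or row to a line, values as JSON. play_rows: Moves the arm, as the interface text tells. Its arguments: {"type":"object","properties":{"rows":{"type":"array"},"force":{"type":"number"}},"required":["rows"]}

```bash
mkdir -p pics
cat > h.py <<'E'
import numpy as np,cv2
from rig import r
def grab(n,save=None):
    f=r.grab_frame(n)
    np.savez(f'{save or n}.npz',**f)
    if save: cv2.imwrite(f'pics/{save}.png',f['pixels'][:,:,::-1])
    return f
def load(s): return dict(np.load(f'{s}.npz'))
def ray(f,u,v):
    T=np.array(f['pose']);d=T[:3,:3]@np.array([(u-f['cx'])/f['fx'],(v-f['cy'])/f['fy'],1.]);return T[:3,3],d/np.linalg.norm(d)
def onz(f,u,v,z):
    o,d=ray(f,u,v);return o+d*(z-o[2])/d[2]
def proj(f,p):
    T=np.array(f['pose']);c=T[:3,:3].T@(np.array(p,float)-T[:3,3]);return np.array([f['fx']*c[0]/c[2]+f['cx'],f['fy']*c[1]/c[2]+f['cy']])
def two(f1,a,f2,b):
    o1,d1=ray(f1,*a);o2,d2=ray(f2,*b)
    s=np.linalg.lstsq(np.c_[d1,-d2],o2-o1,rcond=None)[0]
    p,q=o1+s[0]*d1,o2+s[1]*d2
    return (p+q)/2,np.linalg.norm(p-q)
E
python3 - <<'E'
from h import *
for n in('top','scene'):
    f=grab(n,n+'0');print(n,np.round(f['pose'],2).tolist(),f['fx'],f['cx'],f['cy'])
print(r.sense())
E
```

```text
top [[-0.02, -1.0, 0.07, 441.55], [-1.0, 0.02, -0.01, 1.62], [0.01, -0.07, -1.0, 1248.21], [0.0, 0.0, 0.0, 1.0]] 452.54676468738654 317.85968459504875 200.96014695367
scene [[0.64, 0.57, -0.52, 1099.8], [0.77, -0.47, 0.43, -459.52], [0.0, -0.67, -0.74, 927.19], [0.0, 0.0, 0.0, 1.0]] 402.641716571544 321.45607033749263 200.80340989006754
{'clock': 0.1, 'qpos': array([ 1.29759202e+00,  3.53613679e-01,  1.63405228e+00, -3.93670255e-06,
        1.15518060e+00, -2.40435064e-03]), 'qvel': array([ 4.50859040e-05, -1.61687154e-03, -1.45357328e-03, -3.63891995e-04,
        1.24498243e-03, -7.73001731e-04]), 'joint_efforts': array([-5.01152790e-04, -6.06360698e+01, -3.42824364e+01,  1.16520289e-05,
        3.96339688e-03, -3.72399575e-05]), 'eef_pos': array([167.07983054, 601.81918182, 230.6182207 ]), 'tcp_rot': array([-3.14033874e+00,  5.84735376e-07,  2.87079429e+00]), 'contact_force': array([ 0.36359169, -0.20913701, -0.98416563]), 'wrist_torque': array([0.04239821, 0.01150689, 0.03376711]), 'grasp_force': 0.0, 'opening': 1.0008811697238291}
```

View pics/top0.png

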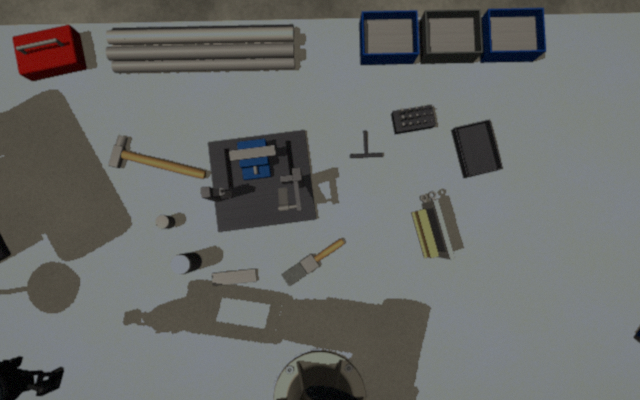

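View pics/scene0.png

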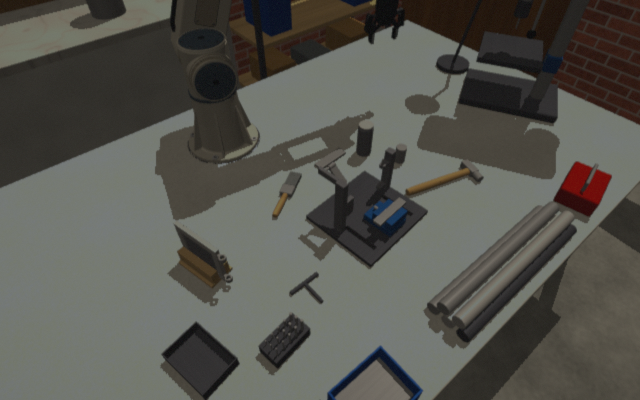

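The top view shows the frame plate at about (262,180), with the hinge post near (215,192) and the latch post and catch near (290,190). The stand and door are at about (435,235), with the knuckles at the upper end near (435,195), so door +y points roughly along world +x. The scene view agrees. Next I'll enlarge both areas.

Run:
```python
from h import *
f=load('top0');g=load('scene0')
def crop(F,x,y,w,h,W,H):
    im=F['pixels'][y:y+h,x:x+w,::-1]
    im=cv2.resize(im,(W,H),interpolation=cv2.INTER_CUBIC)
    return np.clip(im*1.6,0,255).astype(np.uint8)
a=crop(f,200,120,130,120,400,369);b=crop(f,395,180,80,90,400,369)[:369]
c=crop(g,295,130,140,80,400,229);d=crop(g,160,210,90,80,400,231)[:229]
a=crop(f,200,120,130,120,400,360);b=crop(f,395,180,80,72+8,400,360)
cv2.imwrite('pics/crops.png',np.vstack([np.hstack([a,b]),np.hstack([c,d])]))
im=f['pixels'].astype(int);m=(im.max(2)<75).astype(np.uint8);m[:,:195]=0;m[:,330:]=0;m[:120]=0;m[240:]=0
m=cv2.morphologyEx(m,cv2.MORPH_OPEN,np.ones((3,3)))
cs=max(cv2.findContours(m,0,2)[0],key=cv2.contourArea);h=cv2.convexHull(cs)
print(cv2.minAreaRect(cs),cv2.approxPolyDP(h,5,True)[:,0].tolist())
print([onz(f,*p,15).round(0).tolist() for p in cv2.approxPolyDP(h,5,True)[:,0]])
```

```text
((258.7657775878906, 180.70445251464844), (90.06317901611328, 105.41143035888672), 82.56858825683594) [[305, 131], [316, 217], [219, 231], [208, 199], [209, 142]]
[[722.0, 23.0, 15.0], [484.0, -1.0, 15.0], [453.0, 263.0, 15.0], [540.0, 292.0, 15.0], [698.0, 288.0, 15.0]]
```

View pics/crops.png

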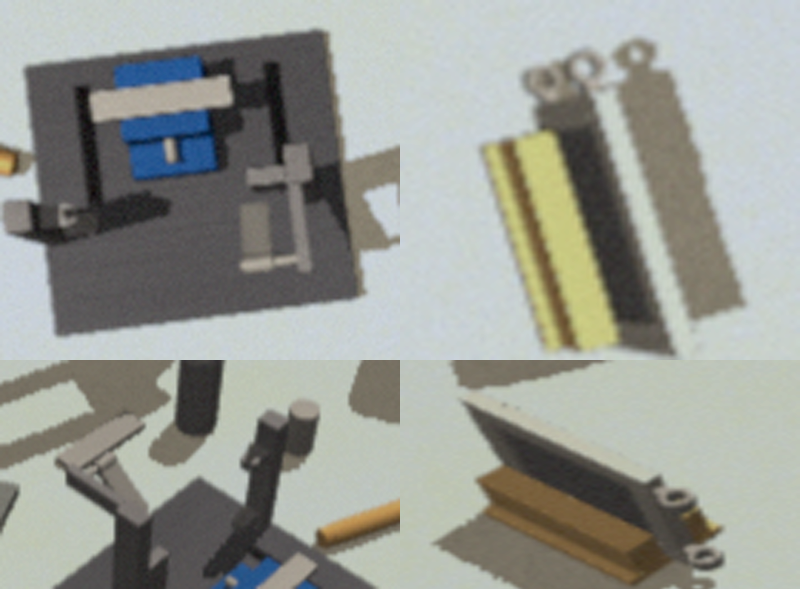

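Run:
```python
from h import *
f=load('top0');g=load('scene0')
C=np.array([onz(f,*p,15)[:2] for p in [(208.1,142.7),(306.3,130),(317.6,219),(218.5,231.7)]]);print(C.round(0).tolist())
L=[np.linalg.norm(C[i]-C[(i+1)%4]) for i in range(4)];print(np.round(L))
x=(C[0]+C[1]-C[2]-C[3]);y=(C[0]+C[3]-C[1]-C[2]);print(C.mean(0),np.degrees(np.arctan2(x[1],x[0])),np.degrees(np.arctan2(-y[0],y[1])))
yaw=np.arctan2(x[1],x[0]);
c=C.mean(0);R=np.array([[np.cos(yaw),-np.sin(yaw)],[np.sin(yaw),np.cos(yaw)]])
P=lambda a,b,z:np.r_[c+R@[a,b],z]
for n,p in dict(pinhi=(-30,89,154),posttop=(-30,122,165),latch=(-20,-102,200),tip=(-45,-62,149)).items():print(n,P(*p).round(1),proj(f,P(*p)).round(1),proj(g,P(*p)).round(1))
print('door')
a=onz(f,434.4,198.9,140);b=onz(f,453,257.8,140);print(a,b,np.linalg.norm(a-b),np.degrees(np.arctan2((a-b)[1],(a-b)[0])))
print(onz(f,431.6,194.9,126),onz(f,424,198,36), onz(g,222.3,257.4,126),onz(g,228.9,277.5,36))
```

```text
[[696.0, 291.0], [725.0, 20.0], [479.0, -6.0], [451.0, 264.0]]
[273. 248. 271. 247.]
[587.56420723 142.23432951] 6.020128970106849 6.05874067486157
pinhi [548.4 227.6 154. ] [221.  190.8] [382.3 158.6]
posttop [544.9 260.4 165. ] [206.4 192.1] [389.8 150.3]
latch [578.4  38.7 200. ] [298.  174.3] [340.4 183. ]
tip [549.3  75.9 149. ] [283.8 189.2] [342.9 184.2]
door
[ 517.54202909 -293.26364359  140.        ] [ 372.60491619 -332.61781747  140.        ] 150.18494498265918 15.191028738079542
[ 528.65407061 -290.4224961   126.        ] [ 527.75693434 -293.02699805   36.        ] [ 531.89204238 -292.20512111  126.        ] [ 532.359964   -291.88661198   36.        ]
```

Emit:
play_rows(
  rows=[
    {"dp": [-0.53,-0.84,-0.02],"turn": [0,0,0],"fingers": 0},
    {"dp": [-0.53,-0.84,-0.02],"turn": [0,0,0],"fingers": 0},
    {"dp": [-0.53,-0.84,-0.02],"turn": [0,0,0],"fingers": 0},
    {"dp": [-0.53,-0.84,-0.02],"turn": [0,0,0],"fingers": 0},
    {"dp": [-0.53,-0.84,-0.02],"turn": [0,0,0],"fingers": 0},
  ],
)

```text
clock: 0.52
eef_pos: [224.3, 410.0, 234.9]
tcp_rot: [-3.141, -0.0, 2.871]
contact_force: [1.4, 1.3, 0.6]
opening: 0.997
grasp_force: 0.0
```

Emit:
play_rows(
  rows=[
    {"dp": [-0.53,-0.84,-0.02],"turn": [0,0,0],"fingers": 0},
    {"dp": [-0.53,-0.84,-0.02],"turn": [0,0,0],"fingers": 0},
    {"dp": [-0.53,-0.84,-0.02],"turn": [0,0,0],"fingers": 0},
    {"dp": [-0.53,-0.84,-0.02],"turn": [0,0,0],"fingers": 0},
    {"dp": [-0.53,-0.84,-0.02],"turn": [0,0,0],"fingers": 0},
  ],
)

```text
clock: 0.93
eef_pos: [281.3, 219.9, 239.2]
tcp_rot: [-3.142, 0.0, 2.872]
contact_force: [1.4, 0.7, 0.8]
opening: 1.002
grasp_force: 0.0
```

Emit:
play_rows(
  rows=[
    {"dp": [-0.53,-0.84,-0.02],"turn": [0,0,0],"fingers": 0},
    {"dp": [-0.53,-0.84,-0.02],"turn": [0,0,0],"fingers": 0},
    {"dp": [-0.53,-0.84,-0.02],"turn": [0,0,0],"fingers": 0},
    {"dp": [-0.53,-0.84,-0.02],"turn": [0,0,0],"fingers": 0},
    {"dp": [-0.53,-0.84,-0.02],"turn": [0,0,0],"fingers": 0},
  ],
)

```text
clock: 1.35
eef_pos: [338.6, 29.6, 243.5]
tcp_rot: [3.141, 0.001, 2.871]
contact_force: [1.3, -0.8, -0.1]
opening: 1.002
grasp_force: 0.0
```

Emit:
play_rows(
  rows=[
    {"dp": [-0.53,-0.84,-0.02],"turn": [0,0,0],"fingers": 0},
    {"dp": [-0.53,-0.84,-0.02],"turn": [0,0,0],"fingers": 0},
    {"dp": [-0.53,-0.84,-0.02],"turn": [0,0,0],"fingers": 0},
    {"dp": [-0.53,-0.84,-0.02],"turn": [0,0,0],"fingers": 0},
    {"dp": [-0.53,-0.84,-0.02],"turn": [0,0,0],"fingers": 0},
  ],
)

```text
clock: 1.77
eef_pos: [395.8, -160.9, 247.3]
tcp_rot: [3.141, 0.0, 2.87]
contact_force: [1.5, 0.6, 0.3]
opening: 1.003
grasp_force: 0.0
```

Emit:
play_rows(
  rows=[
    {"dp": [0,0,0],"turn": [0,0,1],"fingers": 0},
    {"dp": [0,0,0],"turn": [0,0,1],"fingers": 0},
    {"dp": [0,0,0],"turn": [0,0,1],"fingers": 0},
    {"dp": [0,0,0],"turn": [0,0,1],"fingers": 0},
    {"dp": [0,0,0],"turn": [0,0,1],"fingers": 0},
  ],
)

```text
clock: 2.18
eef_pos: [395.7, -158.8, 247.0]
tcp_rot: [-3.141, -0.001, 2.341]
contact_force: [-0.4, -0.2, 0.4]
opening: 1.003
grasp_force: 0.0
```

Emit:
play_rows(
  rows=[
    {"dp": [0,0,0],"turn": [0,0,1],"fingers": 0},
    {"dp": [0,0,0],"turn": [0,0,1],"fingers": 0},
    {"dp": [0,0,0],"turn": [0,0,1],"fingers": 0},
    {"dp": [0,0,0],"turn": [0,0,1],"fingers": 0},
    {"dp": [0,0,0],"turn": [0,0,1],"fingers": 0},
  ],
)

```text
clock: 2.6
eef_pos: [395.7, -158.6, 247.1]
tcp_rot: [-3.141, -0.0, 1.818]
contact_force: [-0.1, 0.0, 0.6]
opening: 1.0
grasp_force: 0.0
```

Emit:
play_rows(
  rows=[
    {"dp": [0,0,0],"turn": [0,0,1],"fingers": 0},
    {"dp": [0,0,0],"turn": [0,0,1],"fingers": 0},
    {"dp": [0,0,0],"turn": [0,0,1],"fingers": 0},
    {"dp": [0,0,0],"turn": [0,0,1],"fingers": 0},
    {"dp": [0,0,0],"turn": [0,0,1],"fingers": 0},
  ],
)

```text
clock: 3.02
eef_pos: [395.7, -158.6, 247.1]
tcp_rot: [-3.141, -0.0, 1.295]
contact_force: [0.2, -0.2, 0.8]
opening: 0.998
grasp_force: 0.0
```

Emit:
play_rows(
  rows=[
    {"dp": [0,0,0],"turn": [0,0,1],"fingers": 0},
    {"dp": [0,0,0],"turn": [0,0,1],"fingers": 0},
    {"dp": [0,0,0],"turn": [0,0,1],"fingers": 0},
    {"dp": [0,0,0],"turn": [0,0,1],"fingers": 0},
    {"dp": [0,0,0],"turn": [0,0,1],"fingers": 0},
  ],
)

```text
clock: 3.43
eef_pos: [395.7, -158.6, 247.1]
tcp_rot: [-3.141, 0.0, 0.771]
contact_force: [0.2, 0.4, -0.7]
opening: 0.999
grasp_force: 0.0
```

Emit:
play_rows(
  rows=[
    {"dp": [0,0,0],"turn": [0,0,1],"fingers": 0},
    {"dp": [0,0,0],"turn": [0,0,1],"fingers": 0},
    {"dp": [0,0,0],"turn": [0,0,1],"fingers": 0},
    {"dp": [0,0,0],"turn": [0,0,1],"fingers": 0},
    {"dp": [0,0,0],"turn": [0,0,0.88],"fingers": 0},
  ],
)

```text
clock: 3.85
eef_pos: [395.7, -158.6, 247.1]
tcp_rot: [-3.141, 0.0, 0.26]
contact_force: [0.7, 0.4, 0.7]
opening: 0.999
grasp_force: 0.0
```

Emit:
play_rows(
  rows=[
    {"dp": [0.04,0.81,0],"turn": [0,0,0],"fingers": 0},
    {"dp": [0.04,0.81,0],"turn": [0,0,0],"fingers": 0},
    {"dp": [0.04,0.81,0],"turn": [0,0,0],"fingers": 0},
    {"dp": [0.04,0.81,0],"turn": [0,0,0],"fingers": 0},
    {"dp": [0.04,0.81,0],"turn": [0,0,0],"fingers": 0},
  ],
)

```text
clock: 4.27
eef_pos: [446.2, -314.3, 247.0]
tcp_rot: [-3.141, 0.0, 0.265]
contact_force: [1.6, 0.5, -0.1]
opening: 0.999
grasp_force: 0.0
```

Emit:
play_rows(
  rows=[
    {"dp": [0,0,0],"turn": [0,0,0],"fingers": 0},
  ],
)

```text
clock: 4.35
eef_pos: [447.8, -317.6, 247.1]
tcp_rot: [3.139, -0.001, 0.264]
contact_force: [-0.3, 0.9, 0.2]
opening: 0.999
grasp_force: 0.0
```

Run:
```python
from h import *
f=grab('wrist','w1');print(np.round(f['pose'],3).tolist(),f['fx'],r.sense()['eef_pos'])
for p in [(517.5,-293.3,140),(372.6,-332.6,140),(531,-290,126)]:print(proj(f,p))
```

```text
[[0.261, -0.929, -0.264, 514.692], [-0.965, -0.25, -0.075, -298.598], [0.003, 0.274, -0.962, 389.494], [0.0, 0.0, 0.0, 1.0]] 347.3546391988689 [ 446.63169599 -315.22181748  246.70641141]
[309.40902184  97.17865369]
[310.71507342 291.78959853]
[310.10645742  77.21942779]
```

View pics/w1.png

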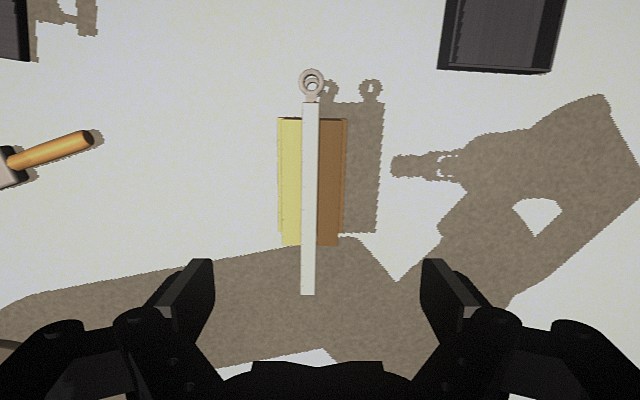

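The wrist view shows the door's top edge running from (310.5,102) to (307,295), with the upper knuckle ring at (312,84). That is a few mm nearer the robot than my estimate.

Run:
```python
from h import *
f=load('w1');im=f['pixels'].astype(int);
m=((im.min(2)>150)).astype(np.uint8);m[:,:290]=0;m[:,330:]=0
# columns of bright strip over brown/yellow rows
for v in (125,150,180,210,235,250,270,285):
    row=im[v,290:330].min(1);print(v,[290+i for i in np.where(row>150)[0]][:1],[290+i for i in np.where(row>150)[0]][-1:], im[v,296:326].tolist()[::6] if v==150 else '')
a=onz(f,310.5,102,140);b=onz(f,307.5,295,140)
print(a,b,np.linalg.norm(a-b),np.degrees(np.arctan2(*(a-b)[1::-1])),(a+b)/2)
print(onz(f,311.7,82.5,126))
```

```text
125 [np.int64(302)] [np.int64(317)] 
150 [np.int64(302)] [np.int64(317)] [[202, 194, 132], [188, 184, 169], [203, 204, 197], [200, 202, 192], [128, 97, 63]]
180 [np.int64(302)] [np.int64(316)] 
210 [np.int64(301)] [np.int64(315)] 
235 [np.int64(301)] [np.int64(315)] 
250 [np.int64(301)] [np.int64(314)] 
270 [np.int64(301)] [np.int64(314)] 
285 [np.int64(301)] [np.int64(314)] 
[ 514.61750995 -294.83854502  140.        ] [ 369.11227324 -330.8355402   140.        ] 149.89181956542964 13.895580576189001 [ 441.8648916  -312.83704261  140.        ]
[ 527.84188474 -292.01816099  126.        ]
```

Emit:
play_rows(
  rows=[
    {"dp": [-0.08,-0.07,0.7],"turn": [0,0,0.13],"fingers": 0},
    {"dp": [0,0,0.7],"turn": [0,0,0],"fingers": 0},
    {"dp": [0,0,0.7],"turn": [0,0,0],"fingers": 0},
    {"dp": [0,0,0.7],"turn": [0,0,0],"fingers": 0},
    {"dp": [0,0,0.62],"turn": [0,0,0],"fingers": 0},
  ],
)

```text
clock: 4.82
eef_pos: [441.5, -309.8, 108.9]
tcp_rot: [-3.14, 0.001, 0.252]
contact_force: [-0.0, -0.6, -0.4]
opening: 0.999
grasp_force: 0.0
```

Emit:
play_rows(
  rows=[
    {"dp": [0,0,0],"turn": [0,0,0],"fingers": 1},
    {"dp": [0,0,0],"turn": [0,0,0],"fingers": 1},
    {"dp": [0,0,0],"turn": [0,0,0],"fingers": 1},
    {"dp": [0,0,0],"turn": [0,0,0],"fingers": 1},
    {"dp": [0,0,0],"turn": [0,0,0],"fingers": 1},
  ],
  force=80,
)

```text
clock: 5.23
eef_pos: [443.3, -311.6, 112.2]
tcp_rot: [3.14, -0.002, 0.252]
contact_force: [0.6, -0.3, 0.3]
opening: 0.301
grasp_force: 0.0
```

Emit:
play_rows(
  rows=[
    {"dp": [0,0,0],"turn": [0,0,0],"fingers": 1},
    {"dp": [0,0,0],"turn": [0,0,0],"fingers": 1},
    {"dp": [0,0,0],"turn": [0,0,0],"fingers": 1},
    {"dp": [0,0,0],"turn": [0,0,0],"fingers": 1},
    {"dp": [0,0,0],"turn": [0,0,0],"fingers": 1},
  ],
)

```text
clock: 5.65
eef_pos: [443.3, -312.0, 112.0]
tcp_rot: [3.139, -0.002, 0.252]
contact_force: [-0.8, -1.1, 8.4]
opening: 0.122
grasp_force: 79.4
```

Emit:
play_rows(
  rows=[
    {"dp": [0,0,-0.4],"turn": [0,0,0],"fingers": 1},
    {"dp": [0,0,-0.5],"turn": [0,0,0],"fingers": 1},
    {"dp": [0,0,-0.4],"turn": [0,0,0],"fingers": 1},
    {"dp": [0,0,0],"turn": [0,0,0],"fingers": 1},
  ],
)

```text
clock: 5.98
eef_pos: [443.6, -312.1, 165.3]
tcp_rot: [3.138, -0.003, 0.252]
contact_force: [0.8, 0.4, -5.1]
opening: 0.125
grasp_force: 79.0
```

Emit:
play_rows(
  rows=[
    {"dp": [-0.05,-0.5,0],"turn": [0,0,0],"fingers": 1},
    {"dp": [-0.08,-0.87,0],"turn": [0,0,0],"fingers": 1},
    {"dp": [-0.08,-0.87,0],"turn": [0,0,0],"fingers": 1},
    {"dp": [-0.08,-0.87,0],"turn": [0,0,0],"fingers": 1},
    {"dp": [-0.08,-0.87,0],"turn": [0,0,0],"fingers": 1},
  ],
)

```text
clock: 6.4
eef_pos: [386.7, -159.0, 161.4]
tcp_rot: [-3.14, 0.001, 0.251]
contact_force: [0.5, 0.3, -5.0]
opening: 0.127
grasp_force: 79.1
```

Emit:
play_rows(
  rows=[
    {"dp": [-0.08,-0.87,0],"turn": [0,0,0],"fingers": 1},
    {"dp": [-0.08,-0.87,0],"turn": [0,0,0],"fingers": 1},
    {"dp": [0.1,-0.9,0],"turn": [0,0,0],"fingers": 1},
    {"dp": [0.27,-0.92,0],"turn": [0,0,0],"fingers": 1},
    {"dp": [0.27,-0.92,0],"turn": [0,0,0],"fingers": 1},
  ],
)

```text
clock: 6.82
eef_pos: [360.8, 19.1, 161.9]
tcp_rot: [-3.141, 0.001, 0.251]
contact_force: [0.9, -0.5, -4.4]
opening: 0.128
grasp_force: 79.1
```

Emit:
play_rows(
  rows=[
    {"dp": [0.27,-0.92,0],"turn": [0,0,0],"fingers": 1},
    {"dp": [0.27,-0.92,0],"turn": [0,0,0],"fingers": 1},
    {"dp": [0.27,-0.92,0],"turn": [0,0,0],"fingers": 1},
    {"dp": [0.27,-0.92,0],"turn": [0,0,0],"fingers": 1},
    {"dp": [0.1,-0.5,0],"turn": [0,0,0],"fingers": 1},
  ],
)

```text
clock: 7.23
eef_pos: [366.3, 195.0, 162.1]
tcp_rot: [-3.14, -0.001, 0.253]
contact_force: [0.8, -0.7, -4.1]
opening: 0.123
grasp_force: 79.3
```

Emit:
play_rows(
  rows=[
    {"dp": [0,0,0],"turn": [0,0,0],"fingers": 1},
    {"dp": [0,0,0],"turn": [0,0,0],"fingers": 1},
  ],
)

```text
clock: 7.4
eef_pos: [365.4, 192.1, 161.6]
tcp_rot: [3.141, 0.002, 0.255]
contact_force: [0.2, -0.9, -5.6]
opening: 0.126
grasp_force: 79.3
```

Emit:
play_rows(
  rows=[
    {"dp": [0.59,0.14,0],"turn": [0,0,0],"fingers": 1},
    {"dp": [0.59,0.14,0],"turn": [0,0,0],"fingers": 1},
    {"dp": [0,0,0],"turn": [0,0,0],"fingers": 1},
    {"dp": [0,0,0],"turn": [0,0,0],"fingers": 1},
  ],
)

```text
clock: 7.73
eef_pos: [415.3, 191.2, 161.9]
tcp_rot: [3.141, 0.001, 0.25]
contact_force: [-0.2, -0.4, -5.2]
opening: 0.124
grasp_force: 79.4
```

Run:
```python
from h import *
f=grab('wrist','w2');print(r.sense()['eef_pos'],r.sense()['tcp_rot']);cv2.imwrite('pics/w2c.png',cv2.resize(np.clip(f['pixels'][0:150,210:410,::-1]*1.3,0,255).astype(np.uint8),(800,600),interpolation=cv2.INTER_CUBIC))
print(proj(f,(548.4,227.6,154)),proj(f,(548.4,227.6,132)))
```

```text
[414.20681436 191.00313559 161.71211012] [3.14110633e+00 2.17848808e-03 2.50093312e-01]
[311.60582024 -93.20024194] [312.32375973 -64.95441802]
```

View pics/w2c.png

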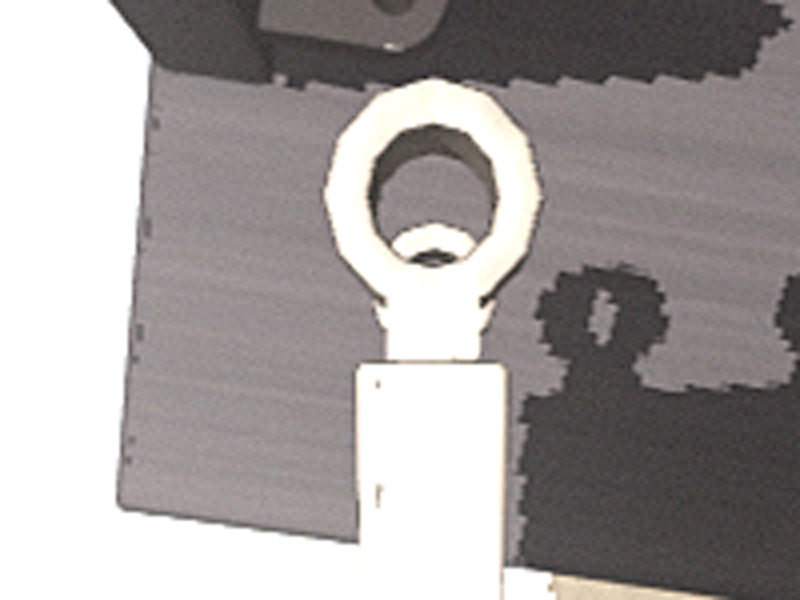

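Run:
```python
from h import *
f=load('w2')
k=onz(f,318.2,47.5,175.7);print(k,np.array([548.4,227.6])-k[:2])
e=onz(f,210+432/4,365/4,189.7);print(e)
```

```text
[500.54082772 212.96616743 175.7       ] [47.85917228 14.63383257]
[486.3159457  209.44797273 189.7       ]
```

Emit:
play_rows(
  rows=[
    {"dp": [0.35,0,0],"turn": [0,0,0],"fingers": 1},
    {"dp": [0.3,0,0],"turn": [0,0,0],"fingers": 1},
    {"dp": [0,0,0],"turn": [0,0,0],"fingers": 1},
    {"dp": [0,0,0],"turn": [0,0,0],"fingers": 1},
  ],
)

```text
clock: 8.12
eef_pos: [440.0, 198.5, 162.3]
tcp_rot: [3.142, 0.001, 0.251]
contact_force: [-0.4, -0.8, -5.1]
opening: 0.125
grasp_force: 79.4
```

Run:
```python
from h import *
f=grab('wrist','w3');print(r.sense()['eef_pos'],r.sense()['tcp_rot']);cv2.imwrite('pics/w3c.png',cv2.resize(np.clip(f['pixels'][0:120,240:400,::-1]*1.3,0,255).astype(np.uint8),(800,600),interpolation=cv2.INTER_CUBIC))
print(proj(f,(548.4,227.6,154)),proj(f,(548.4,227.6,132)))
```

```text
[439.4145731  198.40847045 162.18488499] [3.14143540e+00 1.22581520e-03 2.51373142e-01]
[315.06336035 -12.27512265] [315.2871038    3.52024525]
```

View pics/w3c.png

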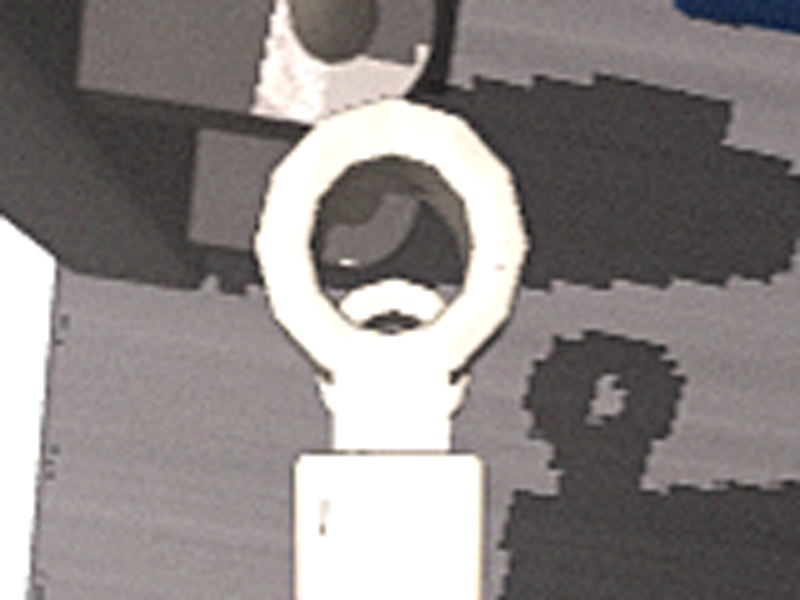

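The close view shows the upper knuckle ring centred at px (318.4,48). The upper pin's straight part is at px (307,~4), left of the predicted column of 315.

Run:
```python
from h import *
f=load('w3')
k=onz(f,318.4,48,162.2+14);p=onz(f,306.8,4.5,132);print(k,p,p-k)
d=(p-k)[:2];c,s=np.cos(.2513),np.sin(.2513);print('tool',d@[c,s],d@[s,-c])
q=onz(f,240+392/5,60.5,162.2+14-104);print('ring2',q)
```

```text
[525.03542496 220.35717551 176.2       ] [547.08359166 231.157124   132.        ] [ 22.0481667   10.79994849 -44.2       ]
tool 24.041184515275372 -4.978151185588683
ring2 [532.32921103 221.732968    72.2       ]
```

Emit:
play_rows(
  rows=[
    {"dp": [0.3,-0.11,0],"turn": [0,0,0],"fingers": 1},
    {"dp": [0.3,0,0],"turn": [0,0,0],"fingers": 1},
    {"dp": [0,0,0],"turn": [0,0,0],"fingers": 1},
    {"dp": [0,0,0],"turn": [0,0,0],"fingers": 1},
  ],
)

```text
clock: 8.5
eef_pos: [462.4, 209.1, 162.4]
tcp_rot: [3.141, 0.0, 0.252]
contact_force: [-1.4, -1.3, -4.9]
opening: 0.124
grasp_force: 79.4
```

Run:
```python
from h import *
f=grab('wrist','w4');g=grab('scene');print(r.sense()['eef_pos'],r.sense()['tcp_rot']);
a=cv2.resize(np.clip(f['pixels'][0:100,270:370,::-1]*1.5,0,255).astype(np.uint8),(400,400),interpolation=cv2.INTER_CUBIC)
b=cv2.resize(np.clip(g['pixels'][140:220,340:420,::-1]*1.5,0,255).astype(np.uint8),(400,400),interpolation=cv2.INTER_CUBIC)
cv2.imwrite('pics/w4c.png',np.hstack([a,b]))
```

```text
[461.52731349 208.70794297 162.19705475] [3.14135687e+00 1.27747316e-03 2.51754965e-01]
```

View pics/w4c.png

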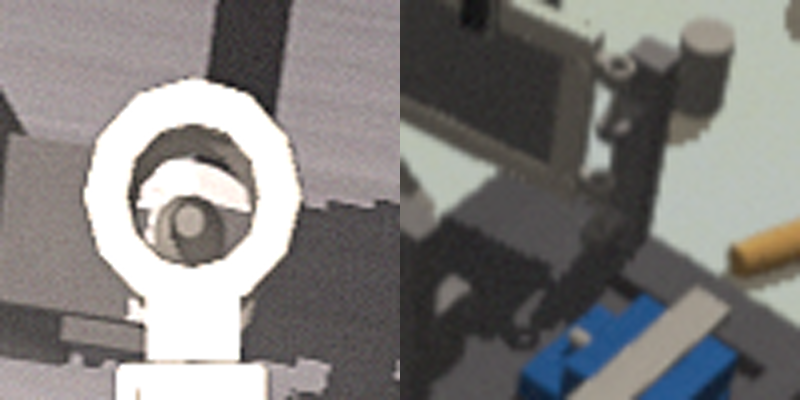

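The pin tip shows through the bore at px (317,55), with the ring centre at (318,47.5).

Run:
```python
from h import *
f=load('w4')
k=onz(f,318,47.5,176.2);p=onz(f,317.0,55,154);d=(p-k)[:2];c,s=np.cos(.2517),np.sin(.2517);print(k,p,'tool',d@[c,s],d@[s,-c])
```

```text
[547.55925118 231.08669393 176.2       ] [547.8319348 231.4901167 154.       ] tool 0.3645642270133959 -0.3227990287434041
```

Emit:
play_rows(
  rows=[
    {"dp": [0,0,0.15],"turn": [0,0,0],"fingers": 1},
    {"dp": [0,0,0.15],"turn": [0,0,0],"fingers": 1},
    {"dp": [0,0,0],"turn": [0,0,0],"fingers": 1},
    {"dp": [0,0,0],"turn": [0,0,0],"fingers": 1},
  ],
)

```text
clock: 8.93
eef_pos: [461.5, 208.8, 149.8]
tcp_rot: [3.141, 0.002, 0.252]
contact_force: [-1.1, -0.1, -4.6]
opening: 0.128
grasp_force: 79.4
```

Emit:
play_rows(
  rows=[
    {"dp": [0,0,0.1],"turn": [0,0,0],"fingers": 1},
    {"dp": [0,0,0.1],"turn": [0,0,0],"fingers": 1},
    {"dp": [0,0,0],"turn": [0,0,0],"fingers": 1},
    {"dp": [0,0,0],"turn": [0,0,0],"fingers": 1},
  ],
)

```text
clock: 9.27
eef_pos: [462.1, 209.1, 142.2]
tcp_rot: [3.142, 0.0, 0.252]
contact_force: [0.4, -0.1, -5.5]
opening: 0.126
grasp_force: 79.4
```

Emit:
play_rows(
  rows=[
    {"dp": [0,0,0.08],"turn": [0,0,0],"fingers": 1},
    {"dp": [0,0,0.07],"turn": [0,0,0],"fingers": 1},
    {"dp": [0,0,0],"turn": [0,0,0],"fingers": 1},
    {"dp": [0,0,0],"turn": [0,0,0],"fingers": 1},
  ],
)

```text
clock: 9.6
eef_pos: [462.2, 209.1, 136.3]
tcp_rot: [-3.142, 0.0, 0.252]
contact_force: [0.2, 0.2, -5.1]
opening: 0.124
grasp_force: 79.4
```

Emit:
play_rows(
  rows=[
    {"dp": [0,0,0.07],"turn": [0,0,0],"fingers": 1},
    {"dp": [0,0,0],"turn": [0,0,0],"fingers": 1},
    {"dp": [0,0,0],"turn": [0,0,0],"fingers": 1},
  ],
)

```text
clock: 9.85
eef_pos: [462.2, 209.1, 133.6]
tcp_rot: [-3.142, 0.0, 0.252]
contact_force: [0.2, 0.5, -5.8]
opening: 0.122
grasp_force: 79.4
```

Emit:
play_rows(
  rows=[
    {"dp": [0,0,0.03],"turn": [0,0,0],"fingers": 1},
    {"dp": [0,0,0],"turn": [0,0,0],"fingers": 1},
    {"dp": [0,0,0],"turn": [0,0,0],"fingers": 1},
  ],
)

```text
clock: 10.1
eef_pos: [462.2, 209.1, 132.4]
tcp_rot: [3.142, 0.0, 0.252]
contact_force: [0.1, 0.5, -4.9]
opening: 0.12
grasp_force: 79.4
```

Emit:
play_rows(
  rows=[
    {"dp": [0,0,0.03],"turn": [0,0,0],"fingers": 1},
    {"dp": [0,0,0],"turn": [0,0,0],"fingers": 1},
    {"dp": [0,0,0],"turn": [0,0,0],"fingers": 1},
  ],
)

```text
clock: 10.35
eef_pos: [462.4, 209.1, 131.6]
tcp_rot: [-3.142, -0.001, 0.252]
contact_force: [-1.6, 0.0, -0.1]
opening: 0.128
grasp_force: 80.3
```

Emit:
play_rows(
  rows=[
    {"dp": [0,0,0.02],"turn": [0,0,0],"fingers": 1},
    {"dp": [0,0,0],"turn": [0,0,0],"fingers": 1},
    {"dp": [0,0,0],"turn": [0,0,0],"fingers": 1},
  ],
)

```text
clock: 10.6
eef_pos: [462.4, 209.2, 131.0]
tcp_rot: [-3.141, -0.001, 0.252]
contact_force: [-4.3, -2.0, 4.7]
opening: 0.126
grasp_force: 81.2
```

Emit:
play_rows(
  rows=[
    {"dp": [0,0,0],"turn": [0,0,0],"fingers": 0.5},
    {"dp": [0,0,0],"turn": [0,0,0],"fingers": 0.5},
    {"dp": [0,0,0],"turn": [0,0,0],"fingers": 0.5},
    {"dp": [0,0,0],"turn": [0,0,0],"fingers": 0.5},
    {"dp": [0,0,0],"turn": [0,0,0],"fingers": 0.5},
  ],
)

```text
clock: 11.02
eef_pos: [462.3, 209.1, 130.5]
tcp_rot: [3.142, -0.0, 0.252]
contact_force: [-0.3, 0.1, 0.3]
opening: 0.503
grasp_force: 0.0
```

Emit:
play_rows(
  rows=[
    {"dp": [0,0,-0.6],"turn": [0,0,0],"fingers": 0.5},
    {"dp": [0,0,-0.8],"turn": [0,0,0],"fingers": 0.5},
    {"dp": [0,-0.5,0],"turn": [0,0,0],"fingers": 1},
    {"dp": [0,-0.45,0],"turn": [0,0,0],"fingers": 1},
    {"dp": [0,0,0],"turn": [0,0,0],"fingers": 1},
  ],
)

```text
clock: 11.43
eef_pos: [452.8, 248.0, 187.2]
tcp_rot: [-3.14, -0.002, 0.252]
contact_force: [-0.1, -0.4, -0.7]
opening: 0.082
grasp_force: 0.0
```

Run:
```python
from h import *
f=grab('wrist','w5');g=grab('scene','s5');print(r.sense()['eef_pos'],r.sense()['opening'])
a=cv2.resize(f['pixels'][:,:,::-1],(480,300))
b=cv2.resize(np.clip(g['pixels'][120:220,300:440,::-1]*1.5,0,255).astype(np.uint8),(420,300),interpolation=cv2.INTER_CUBIC)
cv2.imwrite('pics/w5c.png',np.hstack([a[:,:380],b]))
```

```text
[452.5158922  245.98816216 186.36338577] -0.001303651091165022
```

View pics/w5c.png

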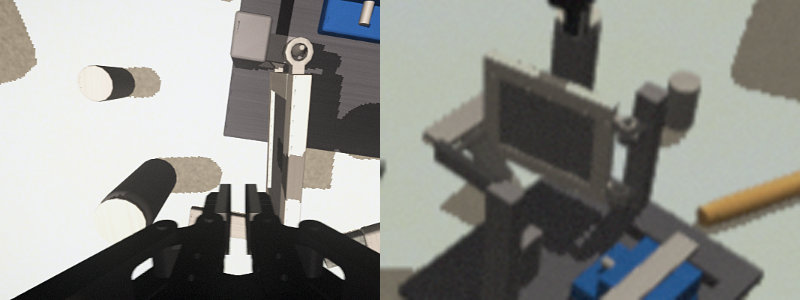

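The door is hung: the pin shows in the upper bore at (298,52) and the door stands clear of the catch. The closed fingers are at (238,205), on its front side, so I'll lower them and swing the door.

Emit:
play_rows(
  rows=[
    {"dp": [0,0,0.65],"turn": [0,0,0],"fingers": 1},
    {"dp": [0,0,0.65],"turn": [0,0,0],"fingers": 1},
    {"dp": [0,0.2,0],"turn": [0,0,0],"fingers": 1},
    {"dp": [0,0.17,0],"turn": [0,0,0],"fingers": 1},
  ],
)

```text
clock: 11.87
eef_pos: [455.5, 229.9, 133.4]
tcp_rot: [3.14, 0.004, 0.252]
contact_force: [-0.1, -1.4, 0.8]
opening: -0.005
grasp_force: 0.0
```

Emit:
play_rows(
  rows=[
    {"dp": [-0.024,0.117,0],"turn": [0,0,-0.5],"fingers": 1},
    {"dp": [-0.024,0.117,0],"turn": [0,0,-0.5],"fingers": 1},
    {"dp": [-0.024,0.117,0],"turn": [0,0,-0.5],"fingers": 1},
    {"dp": [-0.024,0.117,0],"turn": [0,0,-0.5],"fingers": 1},
    {"dp": [-0.024,0.117,0],"turn": [0,0,-0.5],"fingers": 1},
  ],
)

```text
clock: 12.28
eef_pos: [461.0, 207.0, 136.1]
tcp_rot: [3.141, -0.001, 0.516]
contact_force: [0.6, 0.4, -0.1]
opening: -0.0
grasp_force: 0.1
```

Emit:
play_rows(
  rows=[
    {"dp": [-0.024,0.117,0],"turn": [0,0,-0.5],"fingers": 1},
    {"dp": [-0.024,0.117,0],"turn": [0,0,-0.5],"fingers": 1},
    {"dp": [-0.024,0.117,0],"turn": [0,0,-0.5],"fingers": 1},
    {"dp": [-0.024,0.117,0],"turn": [0,0,-0.5],"fingers": 1},
    {"dp": [-0.024,0.117,0],"turn": [0,0,-0.5],"fingers": 1},
  ],
)

```text
clock: 12.7
eef_pos: [470.8, 185.2, 136.2]
tcp_rot: [3.141, -0.001, 0.777]
contact_force: [-0.1, -0.3, 0.3]
opening: -0.001
grasp_force: 0.2
```

Emit:
play_rows(
  rows=[
    {"dp": [-0.024,0.117,0],"turn": [0,0,-0.5],"fingers": 1},
    {"dp": [-0.024,0.117,0],"turn": [0,0,-0.5],"fingers": 1},
    {"dp": [-0.024,0.117,0],"turn": [0,0,-0.5],"fingers": 1},
    {"dp": [-0.024,0.117,0],"turn": [0,0,-0.5],"fingers": 1},
    {"dp": [-0.024,0.117,0],"turn": [0,0,-0.5],"fingers": 1},
  ],
)

```text
clock: 13.12
eef_pos: [485.7, 166.5, 136.2]
tcp_rot: [3.14, -0.001, 1.039]
contact_force: [-1.0, 0.5, 0.5]
opening: 0.001
grasp_force: 0.2
```

Emit:
play_rows(
  rows=[
    {"dp": [-0.024,0.117,0],"turn": [0,0,-0.5],"fingers": 1},
    {"dp": [-0.024,0.117,0],"turn": [0,0,-0.5],"fingers": 1},
    {"dp": [-0.024,0.117,0],"turn": [0,0,-0.5],"fingers": 1},
    {"dp": [-0.024,0.117,0],"turn": [0,0,-0.5],"fingers": 1},
    {"dp": [-0.024,0.117,0],"turn": [0,0,-0.5],"fingers": 1},
  ],
)

```text
clock: 13.53
eef_pos: [504.9, 152.4, 136.2]
tcp_rot: [3.14, -0.001, 1.301]
contact_force: [-1.6, 0.2, -0.3]
opening: 0.003
grasp_force: 0.2
```

Run:
```python
from h import *
f=grab('wrist','w6');g=grab('scene','s6');s=r.sense();print(s['eef_pos'],s['tcp_rot'],s['contact_force'])
a=cv2.resize(f['pixels'][:,:,::-1],(480,300))
b=cv2.resize(np.clip(g['pixels'][120:220,300:440,::-1]*1.5,0,255).astype(np.uint8),(420,300),interpolation=cv2.INTER_CUBIC)
cv2.imwrite('pics/w6c.png',np.hstack([a[:,:380],b]))
```

```text
[505.30753339 152.56407743 136.07980961] [ 3.13964710e+00 -8.82568152e-04  1.29874668e+00] [-0.19508681  0.11678868  0.47456138]
```

View pics/w6c.png

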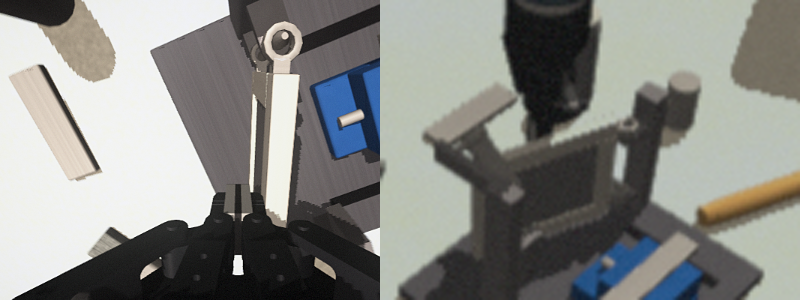

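The fingers are flat against the front of the door and the catch is still resting. I'll carry on, slowing down near the stop.

Emit:
play_rows(
  rows=[
    {"dp": [-0.024,0.117,0],"turn": [0,0,-0.5],"fingers": 1},
    {"dp": [-0.024,0.117,0],"turn": [0,0,-0.5],"fingers": 1},
    {"dp": [-0.024,0.117,0],"turn": [0,0,-0.5],"fingers": 1},
    {"dp": [-0.024,0.117,0],"turn": [0,0,-0.5],"fingers": 1},
  ],
)

```text
clock: 13.97
eef_pos: [521.7, 145.6, 135.5]
tcp_rot: [3.141, -0.0, 1.508]
contact_force: [-1.0, -0.1, 0.1]
opening: -0.002
grasp_force: 0.4
```

Emit:
play_rows(
  rows=[
    {"dp": [-0.012,0.058,0],"turn": [0,0,-0.25],"fingers": 1},
    {"dp": [-0.012,0.058,0],"turn": [0,0,-0.25],"fingers": 1},
    {"dp": [-0.012,0.058,0],"turn": [0,0,-0.25],"fingers": 1},
  ],
)

```text
clock: 14.22
eef_pos: [528.6, 143.9, 135.5]
tcp_rot: [3.141, 0.0, 1.586]
contact_force: [0.1, -0.5, -0.2]
opening: -0.002
grasp_force: 0.3
```

Emit:
play_rows(
  rows=[
    {"dp": [-0.008,0.039,0],"turn": [0,0,-0.17],"fingers": 1},
    {"dp": [-0.008,0.039,0],"turn": [0,0,-0.17],"fingers": 1},
    {"dp": [0,0,0],"turn": [0,0,0],"fingers": 1},
  ],
)

```text
clock: 14.47
eef_pos: [531.9, 143.8, 135.0]
tcp_rot: [3.141, -0.0, 1.622]
contact_force: [-0.2, -0.6, -0.1]
opening: 0.001
grasp_force: 0.0
```

Emit:
play_rows(
  rows=[
    {"dp": [-0.008,0.039,0],"turn": [0,0,-0.17],"fingers": 1},
    {"dp": [-0.008,0.039,0],"turn": [0,0,-0.17],"fingers": 1},
    {"dp": [0,0,0],"turn": [0,0,0],"fingers": 1},
  ],
)

```text
clock: 14.72
eef_pos: [535.0, 143.5, 134.6]
tcp_rot: [3.141, -0.0, 1.659]
contact_force: [0.9, 0.5, -0.3]
opening: 0.0
grasp_force: 0.0
```

Emit:
play_rows(
  rows=[
    {"dp": [-0.008,0.039,0],"turn": [0,0,-0.17],"fingers": 1},
    {"dp": [0,0,0],"turn": [0,0,0],"fingers": 1},
    {"dp": [0,0,0],"turn": [0,0,0],"fingers": 1},
  ],
)

```text
clock: 14.97
eef_pos: [536.3, 143.4, 134.4]
tcp_rot: [-3.142, -0.0, 1.676]
contact_force: [-0.4, -0.3, -0.7]
opening: 0.004
grasp_force: 0.1
```

Run:
```python
from h import *
f=grab('wrist','w7');g=grab('scene','s7');t=grab('top','t7');s=r.sense();print(s['eef_pos'],s['tcp_rot'],s['contact_force'],s['joint_efforts'])
a=cv2.resize(f['pixels'][:,:,::-1],(480,300))
b=cv2.resize(np.clip(g['pixels'][120:220,300:440,::-1]*1.5,0,255).astype(np.uint8),(420,300),interpolation=cv2.INTER_CUBIC)
cv2.imwrite('pics/w7c.png',np.hstack([a[:,:380],b]))
k=np.array([587.56,142.23]);
for nm,x in(('edge',f),):
  for fy in(-75,-40,0,40,75):
    R=np.array([[np.cos(.1054),-np.sin(.1054)],[np.sin(.1054),np.cos(.1054)]])
    print(fy,[proj(x,np.r_[k+R@[fx,fy]+[0,3],160]).round(0).tolist() for fx in(-36,-24)])
im=f['pixels'].astype(int).min(2)
for v in (120,150,180,210,240):
    w=np.where(im[v,300:460]>120)[0]+300;print(v,w[:1],w[-1:])
```

```text
[536.21328339 143.41475036 134.45421935] [-3.14153151e+00 -1.52375014e-05  1.67585665e+00] [-0.00059105 -0.2490539   0.13186818] [-9.75970645e-02 -5.50964034e+01 -2.85093695e+01 -3.86379333e-02
 -5.59310254e-02 -7.28859741e-04]
-75 [[351.0, 454.0], [379.0, 454.0]]
-40 [[354.0, 389.0], [383.0, 389.0]]
0 [[357.0, 304.0], [388.0, 304.0]]
40 [[360.0, 203.0], [395.0, 203.0]]
75 [[364.0, 99.0], [401.0, 99.0]]
120 [355] [399]
150 [337] [396]
180 [335] [393]
210 [334] [391]
240 [333] [388]
```

The door's back edge lies about 2° short of shut, so I'll push on in small steps until the stop is felt.

Emit:
play_rows(
  rows=[
    {"dp": [0,0.03,0],"turn": [0,0,0],"fingers": 1},
    {"dp": [0,0.03,0],"turn": [0,0,0],"fingers": 1},
    {"dp": [0,0,0],"turn": [0,0,0],"fingers": 1},
  ],
)

```text
clock: 15.37
eef_pos: [538.5, 143.6, 134.4]
tcp_rot: [-3.141, 0.0, 1.676]
contact_force: [-1.5, 0.1, -0.1]
opening: 0.004
grasp_force: 0.8
```

Emit:
play_rows(
  rows=[
    {"dp": [0,0.025,0],"turn": [0,0,0],"fingers": 1},
    {"dp": [0,0,0],"turn": [0,0,0],"fingers": 1},
    {"dp": [0,0,0],"turn": [0,0,0],"fingers": 1},
  ],
)

```text
clock: 15.62
eef_pos: [538.6, 143.5, 134.4]
tcp_rot: [-3.139, 0.0, 1.676]
contact_force: [-5.1, -1.2, 3.4]
opening: 0.001
grasp_force: 2.8
```

Run:
```python
from h import *
f=grab('wrist','w8');s=r.sense();print(s['eef_pos'],s['contact_force'])
im=f['pixels'].astype(int).min(2)
for v in (120,150,180,210,240):
    w=np.where(im[v,300:460]>120)[0]+300;print(v,w[:1],w[-1:])
k=np.array([587.56,142.23])
R=np.array([[np.cos(.1054),-np.sin(.1054)],[np.sin(.1054),np.cos(.1054)]])
print([proj(f,np.r_[k+R@[-24,fy]+[0,3],160]).round(0).tolist() for fy in(0,40,75)])
```

```text
[538.57790883 143.56451325 134.36338896] [-4.7774666  -0.38757766  4.27984354]
120 [359] [394]
150 [335] [392]
180 [335] [390]
210 [334] [388]
240 [334] [386]
[[382.0, 304.0], [388.0, 203.0], [394.0, 99.0]]
```

Emit:
play_rows(
  rows=[
    {"dp": [0,-0.15,0],"turn": [0,0,0],"fingers": 1},
    {"dp": [0,-0.4,0],"turn": [0,0,0],"fingers": 1},
    {"dp": [0,-0.6,0],"turn": [0,0,0],"fingers": 1},
    {"dp": [0.2,-0.6,-0.6],"turn": [0,0,0],"fingers": 1},
    {"dp": [0,-0.6,-0.7],"turn": [0,0,0],"fingers": 1},
  ],
)

```text
clock: 16.08
eef_pos: [443.0, 141.8, 185.3]
tcp_rot: [-3.138, 0.0, 1.676]
contact_force: [-0.0, 0.4, 0.9]
opening: -0.001
grasp_force: 0.0
```

Emit:
play_rows(
  rows=[
    {"dp": [0,-0.6,-0.7],"turn": [0,0,0],"fingers": 1},
    {"dp": [0,-0.5,-0.7],"turn": [0,0,0],"fingers": 1},
    {"dp": [0,0,-0.7],"turn": [0,0,0],"fingers": 1},
    {"dp": [0,0,0],"turn": [0,0,0],"fingers": 1},
    {"dp": [0,0,0],"turn": [0,0,0],"fingers": 1},
  ],
)

```text
clock: 16.5
eef_pos: [402.6, 137.6, 272.2]
tcp_rot: [3.137, -0.001, 1.676]
contact_force: [-0.3, 0.0, -0.1]
opening: -0.001
grasp_force: 0.0
```

Run:
```python
from h import *
f=grab('wrist','w9');g=grab('scene','s9');t=grab('top','t9');s=r.sense();print(s['eef_pos'],s['contact_force'])
E=lambda F,x,y,w,h,W,H:cv2.resize(np.clip(F['pixels'][y:y+h,x:x+w,::-1]*1.5,0,255).astype(np.uint8),(W,H),interpolation=cv2.INTER_CUBIC)
a=E(f,0,0,640,400,400,250);b=E(t,200,140,120,75,400,250);c=E(g,310,140,100,44,800,350)
cv2.imwrite('pics/fin.png',np.vstack([np.hstack([a,b]),c]))
k=np.array([587.56,142.23]);R=np.array([[np.cos(.1054),-np.sin(.1054)],[np.sin(.1054),np.cos(.1054)]])
for p in [(-45,-62,149),(-45,-51,149),(-45,-73,149),(-93,-62,185),(-36,-75,160),(-36,75,160)]:
    w=np.r_[k+R@p[:2]+[0,2],p[2]];print(p,[((proj(F,w)-o)*sc+q).round(0).tolist() for F,o,sc,q in((f,0,.625,0),(t,np.array([200,140]),3.333,np.array([400,0])),(g,np.array([310,140]),8,np.array([0,250])))])
```

```text
[401.20653638 136.99964004 269.49190172] [-0.13524536  0.31929122 -0.16310915]
(-45, -62, 149) [[300.0, 175.0], [677.0, 164.0], [267.0, 601.0]]
(-45, -51, 149) [[301.0, 168.0], [662.0, 166.0], [289.0, 584.0]]
(-45, -73, 149) [[299.0, 182.0], [691.0, 162.0], [246.0, 618.0]]
(-93, -62, 185) [[274.0, 190.0], [681.0, 226.0], [166.0, 455.0]]
(-36, -75, 160) [[309.0, 188.0], [692.0, 148.0], [263.0, 611.0]]
(-36, 75, 160) [[328.0, 72.0], [486.0, 174.0], [546.0, 395.0]]
```

View pics/fin.png

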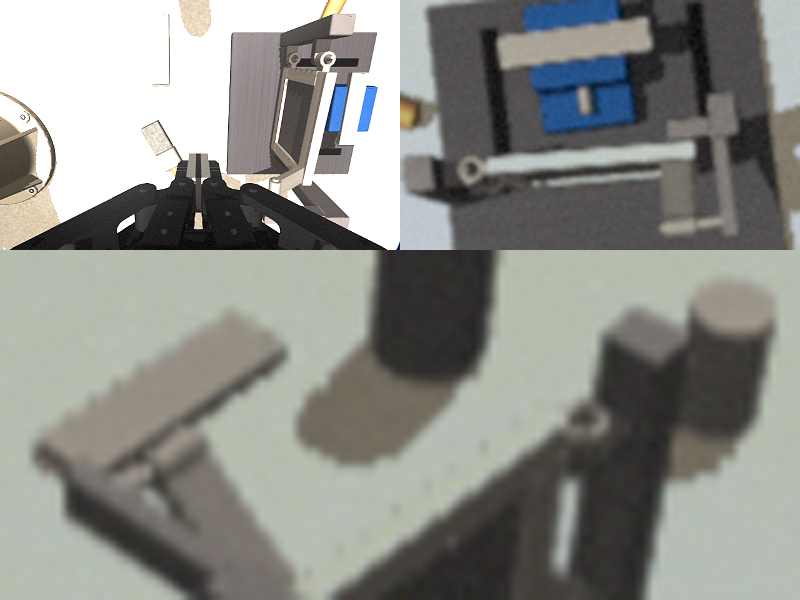

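Run:
```python
from h import *
a=load('scene0')['pixels'].astype(int);b=load('s9')['pixels'].astype(int);c=load('s7')['pixels'].astype(int)
d=np.abs(a-b).max(2)
print(d[160:188,326:352:2])
```

```text
[[ 2  3  3  2  2  2  2  4  3  3  3  2  3]
 [ 3  2  3  2  1  4  3  2  1  2  3  1  1]
 [ 2  3  1  1  2  3  4  3  3  4  3  2  1]
 [ 4  3  1  2  2  2  2  5  5  3  2  1  2]
 [ 3  3  1  1  2  2  3  4  2  1  3  2  2]
 [ 3  3  4  1  1  3  3  2  2  2  3  2  3]
 [ 2  1  1  1  3  2  4  3  4  2  3  3  2]
 [ 2  1  3  2  1  3  2  3  4  3  2  4  4]
 [ 5  2  3  3  2  3  2  3  1  2  4  3  4]
 [ 2  1  1  2  2  2  2  4  3  5  4  4  4]
 [ 3  3  2  2  2  3  3  3  3  4  4  2  2]
 [ 2  3  3  1  4  1  1  4  2  2  4  3  4]
 [ 2  2  4  3  2  5  1  2  3  3  1  3  3]
 [ 3  2  3  1  3  2  1  2  4  3  4  3  3]
 [ 3  2  2  2  1  2  2  2  2  4  2  4  2]
 [ 3  0  2  2  1  3  3  1  1  3  2  4  3]
 [ 3  2  0  2  3  3  2  2  2  2  2  2  1]
 [ 3  1  2  1  4  3  3  2  3  2  4  3  2]
 [ 3  3  4  3  2  2  3  4  3  2  4  2  2]
 [ 2  1  6  1  1  1  3  2  4  3  3  1  3]
 [ 3  2  3  3  3  2  1  2  1  2  3 10  8]
 [ 2  4  3  1  1  1  0  2  3  2  3  3 34]
 [ 4  3  4  1  2  3  3  1  2  2  7 26 64]
 [ 3  4  2  2  2  1  1  1  1  2  2 44 67]
 [ 4  3  3  3  3  3  3  1  2  1  2 40 34]
 [ 3  2  4  3  2  1  2  1  2  2  2 16  4]
 [ 2  3  4  3  4  5  3  2  2  1  1  3 10]
 [ 4  4  5  1  4  2  2  4  3  1  3  7  8]]
```

The final picture shows the catch tip just in front of the door's top strip. The catch pixels match those from the start, so it has dropped back to rest. The robot is clear, so I'm handing in.

```bash
python3 -c "
from rig import r
print(r.sign_off())"
```

```text
the job is handed in; nothing more can be done
None
```

I hung the door on both pins, swung it shut under the catch and handed the job in at about 16.5 s. The final images show it latched with the catch back at rest and the robot clear. The hand-in returned no verdict.

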